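# Put the luthier's carving set back in its caddy

## Robot

A 6-joint arm with a two-finger parallel gripper is mounted at the origin on the work surface. World frame = base frame: x ahead of the robot, y to its left, z up, the work surface at z = 0. Lengths are in m, angles in rad, forces in N, time in s.
With the tool pointing down it reaches from about 0.275 to 0.85 m from the base axis. Payload 19 kg.
Tool frame: the origin (TCP) lies midway between the tips of the shut fingers; the grasp point (between the pads) lies 19 mm behind it (manip.pinch_z is the distance from the TCP to the grasp point, in m); z points along the fingers, y is the line along which they close (so a half turn about z gives the same grasp; the last joint's range is limited). The gripper opens to 85 mm and grips with 20 to 120 N. Pads are 22 mm wide; open, the fingers measure 114 mm over their backs; the gripper's body (76 mm by 85 mm) begins 54 mm behind the grasp point. The pads swing forward as they close: fully open they stand 13 mm farther back than shut.
Start: joints at [-1.467, 0.15, 1.437, -0, 1.554, -0.134], TCP at [0.135, -0.559, 0.231] pointing down, gripper open.
Joint ranges: [-2.8, 2.8], [-0.68, 2.1], [0.12, 2.68], [-1.39, 4.53], [0.16, 2.79], [-2.81, 2.81]. Speed limits (rad/s): [1.89, 1.89, 2.22, 3.01, 3.01, 3.01].

## Interface

Orientations are given as [roll, pitch, yaw] about the fixed x, y, z axes, in that order (R = Rz(yaw) Ry(pitch) Rx(roll)).
In Python, from station import manip gives the robot as it stands.
- The arm moves only by the shell command python3 -m handwheel 'ROWS' [FORCE]. ROWS is JSON, a list that holds one entry, the list of rows, each a list of 7 numbers: the closure, from 0 (fully open) to 1 (shut), then the shift along the tool's x, y, z in mm, then the turn, a rotation vector about the tool's x, y, z in rad. In form: [[[claw, x, y, z, rx, ry, rz], ...]]. A call has exactly 5 rows; each row shifts and turns the commanded pose from where the row before left it, along the tool's axes as they then stand; what a row does not reach is not made up. A row lasts 1/10 s, in which the tool goes at most 50 mm and 8.59 degrees, less where a joint would pass 70% of its speed; a pose out of reach is approached as far as the arm can. A call with a gripper value outside its range is refused whole. The fingers move at their own pace and stop on an object; FORCE is the grip in N (left out, the last holds). Time passes only in rows, so rows that do not move let the fingers close, or fill a call up. It gives the time, the measured TCP pose, the force, the opening and the grip force at its end, in the units of the state.
- manip.read_state(): the state, without advancing time (a new reading comes with each control period).
- manip.snapshot(name): name is "scene" or "top"; returns a dict with "img" (384x512x3 uint8, red, green, blue), "fov_y" (degrees; the focal length in pixels is half the picture's height over the tangent of half this angle, whatever the lens; pixels are square), "cx", "cy" (the principal point, pixels), "pose" (4x4, takes a point from camera to world coordinates). Camera axes: x right, y down, z forward; pixel columns grow to the right and rows downward; lengths in m; the calibration is good to about 2 mm. A picture is of the moment at which its call begins. There is no depth.
- manip.sign_off(): hands the job in; it is judged then, once.
Trained networks look in a picture, given as the dict that the camera call returned (one of the last four; its "shot" number tells which), for a name from the list of things; names that differ only in an ending like _2 or _b are one class to them, and where a whole thing is asked for, a point or a joint stands for the part that bears it (a point fixed in the world has none). Each returns a list of dicts, best first, with "confidence" (0 to 1); they miss things now and then, are a little off and sometimes report something else, mostly with a low value. They report only what shows in the picture. A call takes as long as a camera call. They do not tell look-alikes from the thing itself.
- manip.masks_of(picture, query): "pixels" (384x512 bool, what is visible of it) and "rect" ([centre column, centre row, width, height] in pixels, round what is visible of it).
The state is a dict: "time": time; "joint_pos": joint angles; "dq": joint speeds; "effort": joint torques, N m; "position": TCP position; "orientation": TCP orientation; "ft_force": force on the tool from outside, world axes, zero at the start; "moment": the same for the moment, N m; "grip_width": finger opening in m; "grip_force": force on a finger pad.
Only numpy, scipy, OpenCV 4.12 (cv2) and the standard library are available. Lean on these libraries where they do the work, as an engineer would, in place of code of your own. Each camera call takes 0.05 s, during which the arm holds its last target. There are 200 camera calls.

## Task

Put the three brass finger planes and the red-handled palm chisel away in the wooden caddy, each lying flat and lengthwise in the recess that fits its size: small, middle and large plane in the small, middle and large plane recess, the chisel in the longest one. The black iron plane and the wooden-handled chisel belong to someone else: leave them where they are on the mat.

Things in the scene. Friction and masses are not known exactly. Their poses are not given: they have to be found in the camera images.
- plane_small: Smallest of three brass finger planes: 36 long (x) x 16 wide (y) mm, 32 high, up to 10 more for wedge and blade on top. Boat-shaped sole 11 high; on its middle a block 24 long and 16 wide with upright sides: grip it across y. Origin: centre of underside; x along its length, z up. Starts on the green mat (top 3 mm above bench). Goes in well_small.
- plane_medium: Middle one of three brass finger planes: 52 long (x) x 22 wide (y) mm, 34 high, up to 10 more for wedge and blade on top. Boat-shaped sole 11 high; on its middle a block 29 long and 22 wide with upright sides: grip it across y. Origin: centre of underside; x along its length, z up. Starts on the green mat (top 3 mm above bench). Goes in well_medium.
- plane_large: Largest of three brass finger planes: 70 long (x) x 28 wide (y) mm, 38 high, up to 10 more for wedge and blade on top. Boat-shaped sole 11 high; on its middle a block 38 long and 28 wide with upright sides: grip it across y. Origin: centre of underside; x along its length, z up. Starts on the green mat (top 3 mm above bench). Goes in well_large.
- plane_iron: Black iron finger plane, pale wedge: 52 long (x) x 22 wide (y) mm, 34 high, up to 10 more for wedge and blade on top. Boat-shaped sole 11 high; on its middle a block 29 long and 22 wide with upright sides: grip it across y. Origin: centre of underside; x along its length, z up. Starts on the green mat (top 3 mm above bench). Not of the set: leave it.
- chisel_red: Palm chisel, red handle, black bands: 100 long (x) x 30 wide (y) x 32 high mm. Handle with flat underside and upright sides from x=-50 to +10, then ferrule and thin blade to x=+50. Grip the handle across y at x=-18 (near centre of mass). Origin: under mid-length, at underside height; x to blade, z up. Starts on the green mat (top 3 mm above bench). Goes in well_chisel.
- chisel_wood: Palm chisel, pale wood handle, brown bands: 100 long (x) x 30 wide (y) x 32 high mm. Handle with flat underside and upright sides from x=-50 to +10, then ferrule and thin blade to x=+50. Grip the handle across y at x=-18 (near centre of mass). Origin: under mid-length, at underside height; x to blade, z up. Starts on the green mat (top 3 mm above bench). Not of the set: leave it.
- well_small: Recess for the small plane: tray with blue floor, inside 56 (x) x 36 (y) mm, plywood rims 6 wide, 6 above its floor. Fixed on the wooden caddy, whose four recesses lie side by side along y, 75 mm apart, in any order. Origin: centre of its underside, 10 mm above bench; floor at 13, rim top at 19 mm above bench, the caddy nowhere higher.
- well_medium: Recess for the middle plane: tray with blue floor, inside 72 (x) x 42 (y) mm, plywood rims 6 wide, 6 above its floor. Fixed on the wooden caddy, whose four recesses lie side by side along y, 75 mm apart, in any order. Origin: centre of its underside, 10 mm above bench; floor at 13, rim top at 19 mm above bench, the caddy nowhere higher.
- well_large: Recess for the large plane: tray with blue floor, inside 90 (x) x 48 (y) mm, plywood rims 6 wide, 6 above its floor. Fixed on the wooden caddy, whose four recesses lie side by side along y, 75 mm apart, in any order. Origin: centre of its underside, 10 mm above bench; floor at 13, rim top at 19 mm above bench, the caddy nowhere higher.
- well_chisel: Recess for the red chisel (longest): tray with blue floor, inside 120 (x) x 50 (y) mm, plywood rims 6 wide, 6 above its floor. Fixed on the wooden caddy, whose four recesses lie side by side along y, 75 mm apart, in any order. Origin: centre of its underside, 10 mm above bench; floor at 13, rim top at 19 mm above bench, the caddy nowhere higher.
Things that resemble listed ones, but are neither listed nor needed, are in the scene too. Leave any orange look-alike of the chisel_red alone. What is shaped like the plane_large but orange is not meant.

How it is judged:
By the outcome, as a careful person would: the job done as asked, in the order asked, and still so for the second after the job is handed in, with the robot touching nothing.
It also fails if it takes over 112 s, if anything falls off the work surface, if the arm or the gripper's body presses on something with over 40 N, if the wrist force passes 120 N, or if a joint passes its speed limit or range.

## Working session

There is one attempt and no reset: what is moved stays moved. The work goes in short steps, Python scripts to look and compute and a shell command to move; the robot and the scene stay as the last step left them, time stands still between calls to the robot, and variables do not carry over. Pictures are saved under pics/ and viewed, at most 14 in all, crops included, and the job is handed in when it is done.

```bash
mkdir -p pics
cat > h.py <<'E'
import numpy as np, cv2
from station import manip
def snap(n,f=None):
    p=manip.snapshot(n)
    if f: cv2.imwrite('pics/'+f,cv2.cvtColor(p['img'],cv2.COLOR_RGB2BGR))
    return p
def foc(p): return p['img'].shape[0]/2/np.tan(np.radians(p['fov_y'])/2)
def px2w(p,uv,z):
    f=foc(p); uv=np.atleast_2d(uv).astype(float)
    d=np.c_[(uv[:,0]-p['cx'])/f,(uv[:,1]-p['cy'])/f,np.ones(len(uv))]
    T=np.array(p['pose']); d=d@T[:3,:3].T; o=T[:3,3]
    return o+d*((z-o[2])/d[:,2])[:,None]
E
python3 - <<'E'
from h import *
for n in('top','scene'):
    p=snap(n,n+'1.png'); print(n,p['fov_y'],p['cx'],p['cy'],np.round(p['pose'],3).tolist(),[k for k in p])
    for q in ['plane_small','plane_medium','plane_large','plane_iron','chisel_red','chisel_wood','well_small','well_medium','well_large','well_chisel']:
        for m in manip.masks_of(p,q): print(q,round(m['confidence'],2),np.round(m['rect']).tolist())
print(manip.read_state())
E
```

```text
top 50.37876907792003 251.61873317849208 191.53810946136454 [[0.021, -0.994, 0.107, 0.382], [-1.0, -0.019, 0.016, 0.048], [-0.014, -0.107, -0.994, 1.244], [0.0, 0.0, 0.0, 1.0]] ['img', 'fov_y', 'cx', 'cy', 'pose', 'shot']
plane_small 0.56 [329.0, 196.0, 15.0, 25.0]
plane_large 0.69 [184.0, 162.0, 18.0, 23.0]
plane_large 0.52 [206.0, 108.0, 13.0, 18.0]
chisel_red 0.77 [123.0, 210.0, 24.0, 27.0]
chisel_red 0.76 [176.0, 210.0, 13.0, 38.0]
chisel_red 0.52 [160.0, 286.0, 8.0, 35.0]
chisel_wood 0.64 [234.0, 220.0, 7.0, 33.0]
well_small 0.84 [328.0, 193.0, 18.0, 24.0]
well_medium 0.85 [378.0, 198.0, 24.0, 30.0]
well_medium 0.37 [354.0, 197.0, 24.0, 44.0]
well_large 0.94 [302.0, 191.0, 21.0, 32.0]
well_chisel 0.9 [354.0, 197.0, 20.0, 46.0]
scene 47.20552068023944 253.85963619437476 189.2661255753032 [[0.802, 0.417, -0.427, 0.958], [0.597, -0.571, 0.564, -0.528], [-0.009, -0.708, -0.707, 0.816], [0.0, 0.0, 0.0, 1.0]] ['img', 'fov_y', 'cx', 'cy', 'pose', 'shot']
plane_small 0.47 [286.0, 210.0, 8.0, 13.0]
plane_medium 0.74 [310.0, 189.0, 12.0, 21.0]
plane_large 0.94 [383.0, 217.0, 32.0, 26.0]
p
[... 496 characters left out ...]
9.0, 293.0, 65.0, 58.0]
{'time': 1.1, 'joint_pos': array([-1.46698238e+00,  1.50479374e-01,  1.43741263e+00, -6.32549879e-06,
        1.55380494e+00, -1.34030180e-01]), 'dq': array([-0.00014544,  0.00036202, -0.00108981,  0.00120959,  0.00039721,
        0.00015971]), 'effort': array([ 2.04289070e-03, -7.12816000e+01, -5.71048200e+01, -1.32363907e-04,
        1.66804599e-03,  8.33518948e-05]), 'position': array([ 0.13543245, -0.55878321,  0.23127203]), 'orientation': array([-3.14148846e+00, -7.66775635e-06,  2.37844230e-01]), 'ft_force': array([ 0.50117082, -0.3675377 , -0.74109165]), 'moment': array([0.03735197, 0.01736181, 0.05756581]), 'grip_force': 0.0, 'grip_width': 0.08538324800825481}
```

Run:
```python
import cv2
a=cv2.imread('pics/top1.png')[70:340,90:430]; cv2.imwrite('pics/top1c.png',cv2.resize(a,None,fx=2.2,fy=2.2,interpolation=cv2.INTER_CUBIC))
a=cv2.imread('pics/scene1.png')[90:360,100:430]; cv2.imwrite('pics/scene1c.png',cv2.resize(a,None,fx=2.2,fy=2.2,interpolation=cv2.INTER_CUBIC))
```

```text
(no output)
```

View pics/top1c.png

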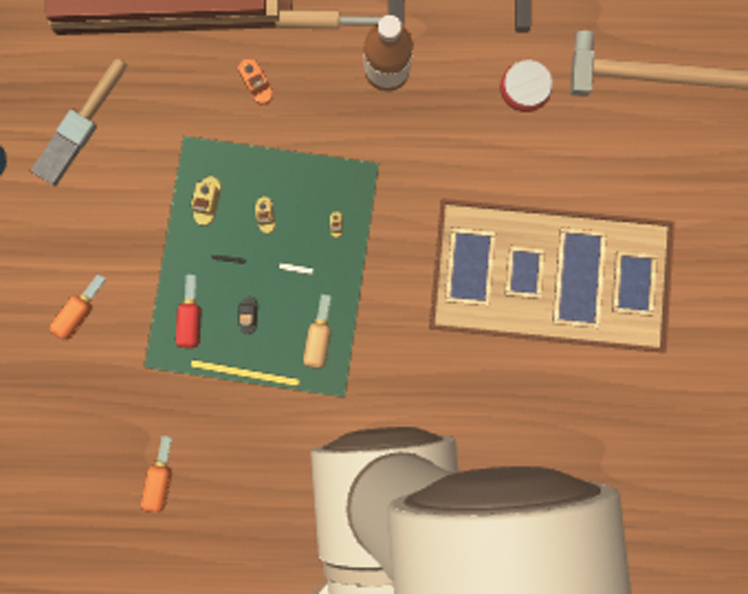

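View pics/scene1c.png

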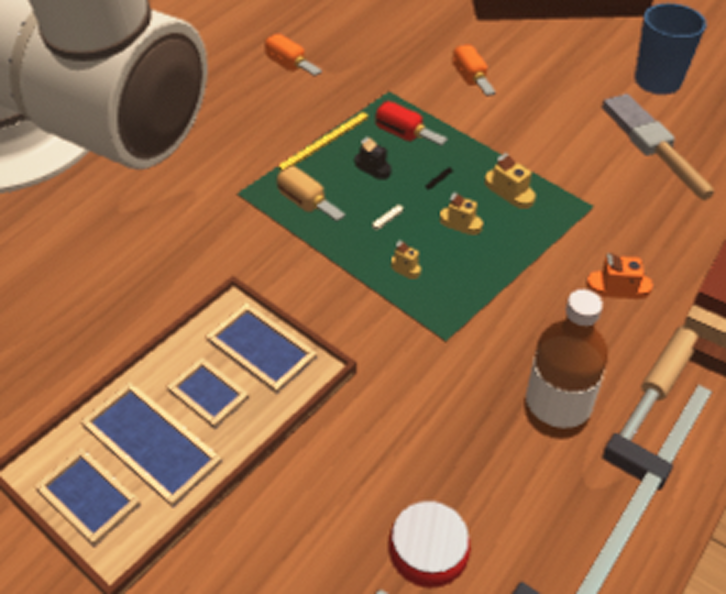

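```bash
cat > fit.py <<'E'
from h import *
from scipy.optimize import minimize
S=4
def box(x0,x1,w0,z0,z1): return np.array([[x,s*w0/2,z] for x in(x0,x1) for s in(-1,1) for z in(z0,z1)])/1000
def boat(L,W): # pointed-ish ends
    return np.array([[x,y,z] for z in(0,11) for x,y in [(-L/2,-W/5),(-L/2,W/5),(-L*.3,-W/2),(-L*.3,W/2),(L*.3,-W/2),(L*.3,W/2),(L/2,-W/5),(L/2,W/5)]])/1000
M={'plane_small':[boat(36,16),box(-12,12,16,11,32)],'plane_medium':[boat(52,22),box(-14.5,14.5,22,11,34)],
'plane_large':[boat(70,28),box(-19,19,28,11,38)],'chisel_red':[box(-50,10,30,0,32),box(10,50,14,10,16)]}
def w2px(p,X):
    T=np.array(p['pose']); c=(X-T[:3,3])@T[:3,:3]; f=foc(p)
    return np.c_[c[:,0]/c[:,2]*f+p['cx'],c[:,1]/c[:,2]*f+p['cy']]
def pose_pts(P,x,y,a,z):
    c,s=np.cos(a),np.sin(a); return P@np.array([[c,-s,0],[s,c,0],[0,0,1]]).T+[x,y,z]
def fg(p,c,r=26):
    """foreground mask = not mat-green, upsampled, around pixel c"""
    x0,y0=int(c[0])-r,int(c[1])-r; im=cv2.resize(p['img'][y0:y0+2*r,x0:x0+2*r],None,fx=S,fy=S,interpolation=cv2.INTER_CUBIC).astype(int)
    R,G,B=im[...,0],im[...,1],im[...,2]
    m=((R>G)|(im.sum(2)<60)).astype(np.uint8)
    n,l,st,ce=cv2.connectedComponentsWithStats(m); k=[i for i in range(1,n) if st[i,4]>60]
    k=min(k,key=lambda i:np.hypot(*(ce[i]-r*S)))
    return (l==k).astype(np.uint8),x0,y0
def render(p,P,x0,y0,shape,pose,z):
    out=np.zeros(shape,np.uint8)
    for q in P:
        u=(w2px(p,pose_pts(q,*pose,z))-[x0,y0]+.5)*S-.5
        cv2.fillConvexPoly(out,cv2.convexHull(np.round(u*16).astype(np.int32)),1,shift=4)
    return out
def fit(pics,name,xy0,a0,z,dilate=None):
    fgs=[fg(p,w2px(p,np.array([[*xy0,z+.015]]))[0]) for p in pics]
    def cost(v):
        t=0
        for p,(m,x0,y0) in zip(pics,fgs):
            r=render(p,M[name],x0,y0,m.shape,(v[0],v[1],v[2]*10),z); t+=(r!=m).sum()/m.sum()
        return t
    best=None
    for da in (-.25,0,.25):
        v0=np.array([*xy0,(a0+da)/10]); s=np.array([v0]+[v0+d for d in np.diag([.01,.01,.03])])
        b=minimize(cost,v0,method='Nelder-Mead',options=dict(initial_simplex=s,xatol=1e-5,fatol=1e-4))
        if best is None or b.fun<best.fun: best=b
    return best.x[0],best.x[1],best.x[2]*10,best.fun
E
python3 - <<'E'
from fit import *
t=snap('top');s=snap('scene')
px={'plane_large':(183,161),'plane_medium':(210.5,167),'plane_small':(242.7,171.4),'chisel_red':(175.5,212)}
for n,c in px.items():
    xy=px2w(t,c,.02)[0,:2]
    for ps in ([t,s],[t],[s]): print(n,np.round(xy,3),np.round(fit(ps,n,xy,0,.003),4))
# wells
for p,R in((t,(290,130,400,240)),(s,(110,220,260,340))):
    x0,y0,x1,y1=R; im=p['img'][y0:y1,x0:x1].astype(int); m=((im[...,2]>im[...,0]+15)).astype(np.uint8)
    cn,_=cv2.findContours(cv2.resize(m*255,None,fx=S,fy=S,interpolation=cv2.INTER_CUBIC)//128,cv2.RETR_EXTERNAL,cv2.CHAIN_APPROX_NONE)
    for c in cn:
        if cv2.contourArea(c)<800: continue
        w=px2w(p,(c[:,0]+.5)/S-.5+[x0,y0],.013)[:,:2]
        r=cv2.minAreaRect((w*1000).astype(np.float32)); print('well',np.round(r[0],1),np.round(r[1],1),round(r[2],1))
E
```

```text
plane_large [0.603 0.279] [ 0.6053  0.2788 -0.1859  0.82  ]
plane_large [0.603 0.279] [ 0.6061  0.2783 -0.1772  0.0925]
plane_large [0.603 0.279] [ 0.6045  0.2823 -0.1953  0.6995]
plane_medium [0.586 0.194] [0.5873 0.1968 0.1763 0.2269]
plane_medium [0.586 0.194] [0.5875 0.1961 0.1602 0.1157]
plane_medium [0.586 0.194] [0.5864 0.1986 0.1622 0.0635]
plane_small [0.575 0.096] [0.5757 0.0979 0.0205 0.2435]
plane_small [0.575 0.096] [0.575  0.0972 0.017  0.0972]
plane_small [0.575 0.096] [ 0.5747  0.0998 -0.03    0.0864]
chisel_red [0.448 0.295] [ 0.4501  0.2971 -0.0178  0.6241]
chisel_red [0.448 0.295] [ 0.4503  0.2964 -0.0125  0.3686]
chisel_red [0.448 0.295] [ 0.4485  0.2999 -0.0742  0.2344]
well [ 501.5 -313.9] [39.  71.2] 85.2
well [ 513.6 -164. ] [33.5 55. ] 85.6
well [ 507.6 -239. ] [ 47.4 119.4] 85.4
well [519.5 -89.1] [45.8 89.1] 85.4
well [ 499.3 -309.4] [40.5 69.2] 84.7
well [ 505.4 -234.8] [ 48.2 117.4] 85.3
well [ 511.3 -159.8] [33.7 52.8] 85.2
well [517.6 -84.6] [45.1 86.7] 85.4
```

```bash
python3 - <<'E'
import cv2
a=cv2.imread('pics/top1.png')[128:250,150:250]; cv2.imwrite('pics/mat.png',cv2.resize(a,None,fx=4.8,fy=4.8,interpolation=cv2.INTER_CUBIC))
E
cat > d.py <<'E'
# usage: d.py x y z(mm, TCP) yaw -> remaining shift in tool axes (mm) and turn about tool z
import sys; from h import *
from scipy.spatial.transform import Rotation as Ro
x,y,z,a=map(float,sys.argv[1:5]); s=manip.read_state(); R=Ro.from_euler('xyz',s['orientation'])
D=R.inv()*Ro.from_euler('xyz',[np.pi,0,a])
print('t %.1f'%s['time'],'pos',np.round(s['position']*1000,1),'rpy',np.round(s['orientation'],3),'| shift now',np.round(R.inv().apply(np.array([x,y,z])-s['position']*1000),1),'after turn',np.round(Ro.from_euler('xyz',[np.pi,0,a]).inv().apply(np.array([x,y,z])-s['position']*1000),1),'turn',np.round(D.as_rotvec(),3),'w %.1f'%(s['grip_width']*1000),'g %.0f'%s['grip_force'],'F',np.round(s['ft_force'],1))
E
python3 -m handwheel '[[[0.45,0,0,0,0,0,0.119],[0.45,0,0,0,0,0,0.119],[0.45,24,-36,0,0,0,0],[0.45,24,-36,0,0,0,0],[0.45,24,-36,0,0,0,0]]]' 40
python3 d.py 575 98.5 75 0
```

```text
time: 1.7
position: [0.2079, -0.4495, 0.2311]
orientation: [-3.141, -0.0, -0.001]
ft_force: [0.9, 0.5, 0.3]
grip_width: 0.0469
grip_force: 0.0
t 1.7 pos [ 207.9 -449.5  231.1] rpy [-3.141e+00 -0.000e+00 -1.000e-03] | shift now [ 366.5 -548.4  156.3] after turn [ 367.1 -548.   156.1] turn [-0.    -0.    -0.001] w 46.9 g 0 F [0.9 0.5 0.3]
```

View pics/mat.png

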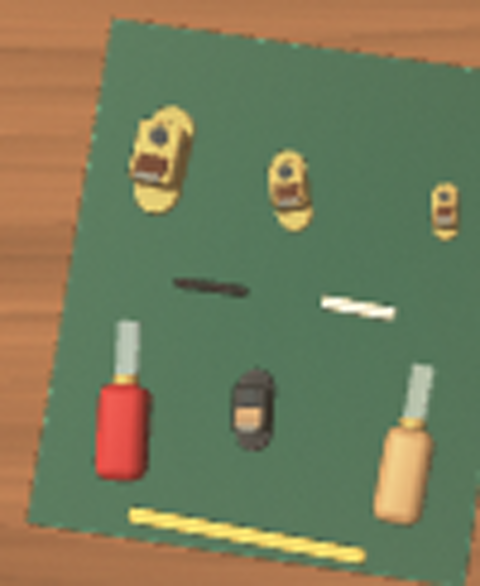

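The crop shows, in original pixels, brass planes at (183,161), (210,167) and (243,172), and the red chisel at (175,211). The orange look-alikes (123,210), (160,286) and (206,108) lie off the mat and are excluded.

```bash
for i in 1; do
python3 -m handwheel '[[[0.45,26,-39,0,0,0,0],[0.45,26,-39,0,0,0,0],[0.45,26,-39,0,0,0,0],[0.45,26,-39,0,0,0,0],[0.45,26,-39,0,0,0,0]]]' >/dev/null
python3 -m handwheel '[[[0.45,26,-39,0,0,0,0],[0.45,26,-39,0,0,0,0],[0.45,26,-39,0,0,0,0],[0.45,26,-39,0,0,0,0],[0.45,26,-39,0,0,0,0]]]' >/dev/null
python3 -m handwheel '[[[0.45,26,-39,0,0,0,0],[0.45,26,-39,0,0,0,0],[0.45,26,-39,0,0,0,0],[0.45,26,-39,0,0,0,0],[0.45,0,0,50,0,0,0]]]' >/dev/null
done
python3 d.py 575 98.5 75 0
```

```text
t 3.2 pos [576.5  99.4 186.4] rpy [-3.14e+00 -1.10e-02  3.00e-03] | shift now [ -2.8   1.  111.3] after turn [ -1.5   0.9 111.4] turn [-0.002 -0.011  0.003] w 47.0 g 0 F [ 1.6 -0.9 -1. ]
```

```bash
python3 -m handwheel '[[[0.45,0,0,40,0,0,0],[0.45,0,0,40,0,0,0],[0.45,0,0,25,0,0,0],[0.45,0,0,0,0,0,0],[0.45,0,0,0,0,0,0]]]' >/dev/null
python3 d.py 575 98.5 75 0
python3 - <<'E'
from h import *
a=[]
for n,c in(('top',(243,172)),('scene',(286,205))):
    p=snap(n); u,v=c; a.append(cv2.resize(p['img'][v-40:v+40,u-40:u+40],(400,400),interpolation=cv2.INTER_CUBIC))
cv2.imwrite('pics/n1.png',cv2.cvtColor(np.hstack(a),cv2.COLOR_RGB2BGR))
E
```

```text
t 3.7 pos [571.9  95.1  77.2] rpy [-3.141 -0.    -0.   ] | shift now [ 3.1 -3.4  2.2] after turn [ 3.1 -3.4  2.2] turn [-0. -0. -0.] w 47.0 g 0 F [ 0.6  0.6 -0.1]
```

View pics/n1.png

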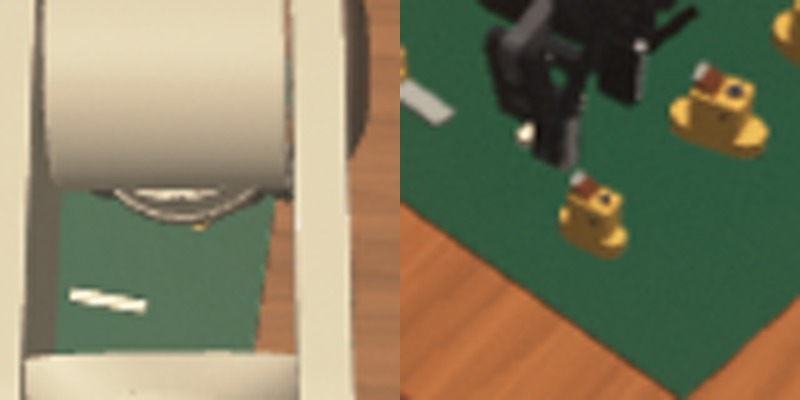

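Run:
```python
from fit import *
p=snap('scene'); s=manip.read_state()['position']
for dz in(0,.005): print(w2px(p,np.array([s+[0,0,dz],s+[0,0.004,dz],s+[0.004,0,dz]])).round(1))
```

```text
[[283.2 191.5]
 [284.1 190.6]
 [284.6 192.2]]
[[283.2 190. ]
 [284.2 189.1]
 [284.7 190.7]]
```

```bash
python3 -m handwheel '[[[0.45,3,-3,20,0,0,0],[0.45,0,0,25,0,0,0],[0.45,0,0,15,0,0,0],[0.45,0,0,6,0,0,0],[0.45,0,0,0,0,0,0]]]' >/dev/null
python3 d.py 575 98.5 11 0
python3 -m handwheel '[[[1,0,0,0,0,0,0],[1,0,0,0,0,0,0],[1,0,0,0,0,0,0],[1,0,0,0,0,0,0],[1,0,0,0,0,0,0]]]' 50 >/dev/null
python3 d.py 575 98.5 11 0
```

```text
t 4.3 pos [574.6  98.1  10.4] rpy [-3.141  0.    -0.   ] | shift now [ 0.4 -0.4 -0.6] after turn [ 0.4 -0.4 -0.6] turn [-0.  0. -0.] w 46.8 g 0 F [-0.3  0.3  0.3]
t 4.8 pos [575.2  98.2  11.5] rpy [-3.141e+00 -2.000e-03 -0.000e+00] | shift now [-0.2 -0.3  0.5] after turn [-0.2 -0.3  0.5] turn [-0.    -0.002 -0.   ] w 14.9 g 49 F [-1.2  0.2  6. ]
```

```bash
python3 -m handwheel '[[[1,0,0,-10,0,0,0],[1,0,0,-25,0,0,0],[1,0,0,-25,0,0,0],[1,-10,43,0,0,0,0],[1,-10,43,0,0,0,0]]]' >/dev/null
python3 -m handwheel '[[[1,-10,43,0,0,0,0],[1,-10,43,0,0,0,0],[1,-10,43,0,0,0,0],[1,-12,45,0,0,0,0],[1,0,0,0,0,0,0.082]]]' >/dev/null
python3 -m handwheel '[[[1,0,0,0,0,0,0],[1,0,0,0,0,0,0],[1,0,0,0,0,0,0],[1,0,0,0,0,0,0],[1,0,0,0,0,0,0]]]' >/dev/null
python3 d.py 512.4 -162 23 -0.082;  python3 - <<'E'
from h import *
a=[]
for n,c in(('top',(330,195)),('scene',(200,250))):
    p=snap(n); u,v=c; a.append(cv2.resize(p['img'][v-40:v+40,u-40:u+40],(400,400),interpolation=cv2.INTER_CUBIC))
cv2.imwrite('pics/n2.png',cv2.cvtColor(np.hstack(a),cv2.COLOR_RGB2BGR))
E
```

```text
t 6.3 pos [ 512.7 -161.2   70.3] rpy [-3.141  0.    -0.081] | shift now [-0.2  0.8 47.3] after turn [-0.2  0.8 47.3] turn [-0.     0.     0.001] w 15.3 g 49 F [ 0.2  0.  -1.3]
```

View pics/n2.png

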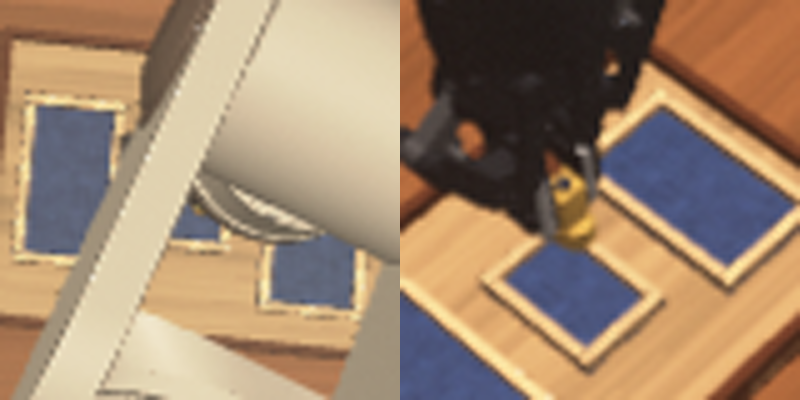

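```bash
python3 -m handwheel '[[[1,0,1,18,0,0,0],[1,0,0,18,0,0,0],[1,0,0,8,0,0,0],[1,0,0,4,0,0,0],[1,0,0,0,0,0,0]]]' >/dev/null
python3 d.py 512.4 -162 22 -0.082
python3 -m handwheel '[[[0.8,0,0,0,0,0,0],[0.7,0,0,0,0,0,0],[0.6,0,0,0,0,0,0],[0.6,0,0,-15,0,0,0],[0.6,0,0,-35,0,0,0]]]' >/dev/null
python3 d.py 587 197.3 75 0.165
```

```text
t 7.0 pos [ 512.5 -162.8   22.4] rpy [-3.141  0.    -0.082] | shift now [-0.2 -0.8  0.4] after turn [-0.2 -0.8  0.4] turn [-0.  0. -0.] w 15.0 g 49 F [-0.5  1.  -0.2]
t 7.5 pos [ 511.1 -162.3   70.8] rpy [-3.14   0.004 -0.082] | shift now [  46.1 -364.6   -3.7] after turn [ 133.9 -342.2   -4.2] turn [-0.002  0.004 -0.247] w 34.0 g 0 F [ 1.2 -0.3  0.5]
```

```bash
python3 -m handwheel '[[[0.4,0,0,-15,0,0,-0.1235],[0.4,0,0,0,0,0,-0.1235],[0.4,16.7,-42.7,0,0,0,0],[0.4,16.7,-42.7,0,0,0,0],[0.4,16.7,-42.7,0,0,0,0]]]' >/dev/null
python3 -m handwheel '[[[0.4,16.7,-42.7,0,0,0,0],[0.4,16.7,-42.7,0,0,0,0],[0.4,16.7,-42.7,0,0,0,0],[0.4,16.7,-42.7,0,0,0,0],[0.4,16.7,-42.7,0,0,0,0]]]' >/dev/null
python3 -m handwheel '[[[0.4,0,0,10,0,0,0],[0.4,0,0,0,0,0,0],[0.4,0,0,0,0,0,0],[0.4,0,0,0,0,0,0],[0.4,0,0,0,0,0,0]]]' >/dev/null
python3 d.py 587 197.3 11 0.165;  python3 - <<'E'
from h import *
p=snap('scene'); a=[]
for u,v in((200,270),(310,185)):
    a.append(cv2.resize(p['img'][v-40:v+40,u-40:u+40],(400,400),interpolation=cv2.INTER_CUBIC))
cv2.imwrite('pics/n3.png',cv2.cvtColor(np.hstack(a),cv2.COLOR_RGB2BGR))
E
```

```text
t 8.9 pos [588.4 195.1  77.9] rpy [-3.141e+00 -1.000e-03  1.630e-01] | shift now [-1.1 -2.4 66.9] after turn [-1.  -2.4 66.9] turn [-0.    -0.001 -0.002] w 51.5 g 0 F [-0.4 -0.4 -0.1]
```

View pics/n3.png

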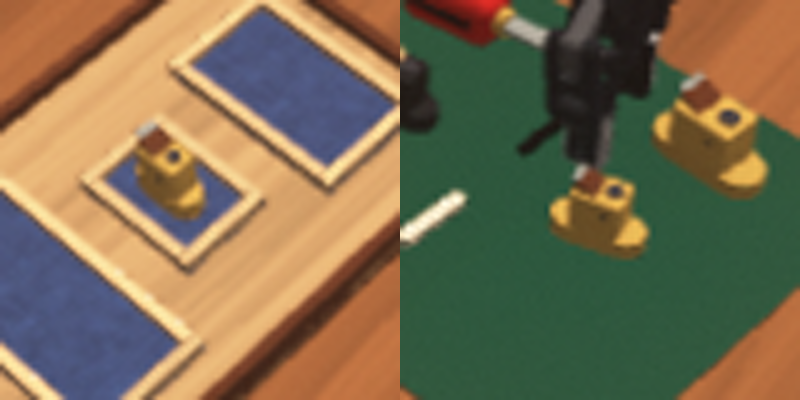

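The small plane lies lengthwise in the centre of its recess. The gripper is above the middle plane, at crop pixel (600,210).

```bash
python3 -m handwheel '[[[0.4,-1,-2,20,0,0,0],[0.4,0,0,25,0,0,0],[0.4,0,0,15,0,0,0],[0.4,0,0,6.5,0,0,0],[0.4,0,0,0,0,0,0]]]' >/dev/null
python3 d.py 587 197.3 11 0.165
python3 -m handwheel '[[[1,0,0,0,0,0,0],[1,0,0,0,0,0,0],[1,0,0,0,0,0,0],[1,0,0,0,0,0,0],[1,0,0,0,0,0,0]]]' 50 >/dev/null
python3 -m handwheel '[[[1,0,0,-5,0,0,0],[1,0,0,-15,0,0,0],[1,0,0,-25,0,0,0],[1,0,0,-15,0,0,0],[1,0,0,0,0,0,0]]]' >/dev/null
python3 d.py 500.4 -311.6 71 -0.082
```

```text
t 9.5 pos [586.7 197.6  10.4] rpy [-3.142e+00  1.000e-03  1.650e-01] | shift now [ 0.2  0.4 -0.6] after turn [ 0.2  0.4 -0.6] turn [-0.     0.001 -0.   ] w 51.1 g 0 F [-0.7 -0.3  0.3]
t 10.5 pos [588.1 198.1  73.9] rpy [-3.141 -0.004  0.165] | shift now [-170.1  488.4    2. ] after turn [-45.6 515.2   2.9] turn [-0.001 -0.004  0.247] w 21.2 g 49 F [-0.  -0.1 -1.3]
```

```bash
python3 -m handwheel '[[[1,0,0,-15,0,0,0.1235],[1,0,0,-10,0,0,0.1235],[1,-3.8,43,0,0,0,0],[1,-3.8,43,0,0,0,0],[1,-3.8,43,0,0,0,0]]]' >/dev/null
python3 -m handwheel '[[[1,-3.8,43,0,0,0,0],[1,-3.8,43,0,0,0,0],[1,-3.8,43,0,0,0,0],[1,-3.8,43,0,0,0,0],[1,-3.8,43,0,0,0,0]]]' >/dev/null
python3 -m handwheel '[[[1,-3.8,43,0,0,0,0],[1,-3.8,43,0,0,0,0],[1,-3.8,43,0,0,0,0],[1,-3.8,43,0,0,0,0],[1,0,0,0,0,0,0]]]' >/dev/null
python3 -m handwheel '[[[1,0,0,10,0,0,0],[1,0,0,10,0,0,0],[1,0,0,0,0,0,0],[1,0,0,0,0,0,0],[1,0,0,0,0,0,0]]]' >/dev/null
python3 d.py 500.4 -311.6 22 -0.082
```

```text
t 12.5 pos [ 499.4 -312.1   76. ] rpy [ 3.142 -0.    -0.081] | shift now [ 1.  -0.6 54. ] after turn [ 1.  -0.6 54. ] turn [ 0.    -0.     0.001] w 21.1 g 49 F [-0.3  0.3 -0.4]
```

```bash
python3 -m handwheel '[[[1,1,-1,20,0,0,0],[1,0,0,20,0,0,0],[1,0,0,9,0,0,0],[1,0,0,5,0,0,0],[1,0,0,0,0,0,0]]]' >/dev/null
python3 d.py 500.4 -311.6 22 -0.082
python3 -m handwheel '[[[0.7,0,0,0,0,0,0],[0.6,0,0,0,0,0,0],[0.52,0,0,0,0,0,0],[0.52,0,0,-15,0,0,0],[0.52,0,0,-45,0,0,0]]]' >/dev/null
python3 -m handwheel '[[[0.35,0,0,-15,0,0,0.052],[0.35,0,0,0,0,0,0.052],[0.35,0,0,0,0,0,0],[0.35,0,0,0,0,0,0],[0.35,0,0,0,0,0,0]]]' >/dev/null
python3 d.py 605.3 280.3 95 -0.186
```

```text
t 13.0 pos [ 500.4 -311.8   22.6] rpy [ 3.141e+00 -1.000e-03 -8.200e-02] | shift now [-0.  -0.2  0.6] after turn [-0.  -0.2  0.6] turn [ 0.    -0.001  0.   ] w 21.0 g 49 F [-0.4  0.8 -0.9]
t 14.0 pos [ 500.  -311.7   96.7] rpy [-3.141  0.    -0.185] | shift now [  -5.4 -601.3    1.9] after turn [  -6.  -601.2    1.7] turn [-0.     0.     0.001] w 55.2 g 0 F [-0.1  0.8  0.4]
```

```bash
python3 -m handwheel '[[[0.35,-0.4,-43,0,0,0,0],[0.35,-0.4,-43,0,0,0,0],[0.35,-0.4,-43,0,0,0,0],[0.35,-0.4,-43,0,0,0,0],[0.35,-0.4,-43,0,0,0,0]]]' >/dev/null
python3 -m handwheel '[[[0.35,-0.4,-43,0,0,0,0],[0.35,-0.4,-43,0,0,0,0],[0.35,-0.4,-43,0,0,0,0],[0.35,-0.4,-43,0,0,0,0],[0.35,-0.4,-43,0,0,0,0]]]' >/dev/null
python3 -m handwheel '[[[0.35,-0.4,-43,0,0,0,0],[0.35,-0.4,-43,0,0,0,0],[0.35,-0.4,-43,0,0,0,0],[0.35,-0.4,-43,0,0,0,0],[0.35,0,0,0,0,0,0]]]' >/dev/null
python3 -m handwheel '[[[0.35,0,0,10,0,0,0],[0.35,0,0,10,0,0,0],[0.35,0,0,0,0,0,0],[0.35,0,0,0,0,0,0],[0.35,0,0,0,0,0,0]]]' >/dev/null
python3 d.py 605.3 280.3 11 -0.186;  python3 - <<'E'
from h import *
p=snap('scene'); a=[]
for u,v in((150,305),(335,170)):
    a.append(cv2.resize(p['img'][v-40:v+40,u-40:u+40],(400,400),interpolation=cv2.INTER_CUBIC))
cv2.imwrite('pics/n4.png',cv2.cvtColor(np.hstack(a),cv2.COLOR_RGB2BGR))
E
```

```text
t 16.0 pos [606.3 280.3  77.3] rpy [-3.141 -0.    -0.187] | shift now [-1.   0.2 66.3] after turn [-1.   0.2 66.3] turn [-0.    -0.    -0.001] w 55.4 g 0 F [0.3 0.2 0.2]
```

View pics/n4.png

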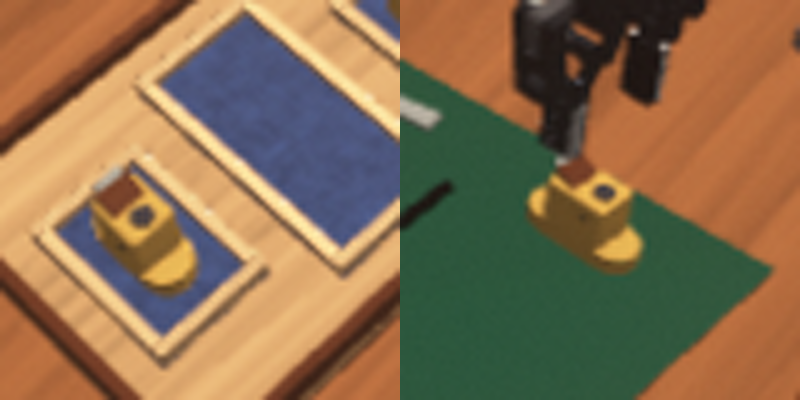

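The middle plane is in its recess, at crop pixel (145,230). The gripper stands over the large plane.

```bash
python3 -m handwheel '[[[0.35,-1,0,20,0,0,0],[0.35,0,0,25,0,0,0],[0.35,0,0,15,0,0,0],[0.35,0,0,6,0,0,0],[0.35,0,0,0,0,0,0]]]' >/dev/null
python3 d.py 605.3 280.3 11 -0.186
python3 -m handwheel '[[[1,0,0,0,0,0,0],[1,0,0,0,0,0,0],[1,0,0,0,0,0,0],[1,0,0,0,0,0,0],[1,0,0,0,0,0,0]]]' 60 >/dev/null
python3 -m handwheel '[[[1,0,0,-5,0,0,0],[1,0,0,-15,0,0,0],[1,0,0,-25,0,0,0],[1,0,0,-20,0,0,0],[1,0,0,0,0,0,0]]]' >/dev/null
python3 d.py 518.5 -87 76 -0.082
```

```text
t 16.6 pos [605.  281.   10.5] rpy [ 3.141e+00  1.000e-03 -1.860e-01] | shift now [ 0.5  0.6 -0.5] after turn [ 0.5  0.6 -0.5] turn [ 0.     0.001 -0.   ] w 55.5 g 0 F [0.1 0.  0.3]
t 17.6 pos [606.5 281.6  80. ] rpy [-3.139 -0.005 -0.186] | shift now [-18.3 378.5   2.9] after turn [-57.5 374.6   4. ] turn [-0.002 -0.005 -0.104] w 26.9 g 59 F [ 0.4  0.6 -2.8]
```

```bash
python3 -m handwheel '[[[1,0,0,-8,0,0,-0.104],[1,-6.4,41.6,0,0,0,0],[1,-6.4,41.6,0,0,0,0],[1,-6.4,41.6,0,0,0,0],[1,-6.4,41.6,0,0,0,0]]]' >/dev/null
python3 -m handwheel '[[[1,-6.4,41.6,0,0,0,0],[1,-6.4,41.6,0,0,0,0],[1,-6.4,41.6,0,0,0,0],[1,-6.4,41.6,0,0,0,0],[1,-6.4,41.6,0,0,0,0]]]' >/dev/null
python3 -m handwheel '[[[1,0,0,10,0,0,0],[1,0,0,0,0,0,0],[1,0,0,0,0,0,0],[1,0,0,0,0,0,0],[1,0,0,0,0,0,0]]]' >/dev/null
python3 d.py 518.5 -87 22 -0.082
```

```text
t 19.1 pos [517.2 -86.5  74. ] rpy [-3.141 -0.    -0.081] | shift now [ 1.3  0.4 52. ] after turn [ 1.3  0.4 52. ] turn [-0.    -0.     0.001] w 27.2 g 60 F [ 0.4  0.5 -3.3]
```

```bash
python3 -m handwheel '[[[1,1,0,20,0,0,0],[1,0,0,18,0,0,0],[1,0,0,9,0,0,0],[1,0,0,5,0,0,0],[1,0,0,0,0,0,0]]]' >/dev/null
python3 d.py 518.5 -87 22 -0.082
python3 -m handwheel '[[[0.6,0,0,0,0,0,0],[0.5,0,0,0,0,0,0],[0.47,0,0,0,0,0,0],[0.47,0,0,-15,0,0,0],[0.47,0,0,-45,0,0,0]]]' >/dev/null
python3 -m handwheel '[[[0.35,0,0,-15,0,0,-0.05],[0.35,0,0,0,0,0,0],[0.35,0,0,0,0,0,0],[0.35,0,0,0,0,0,0],[0.35,0,0,0,0,0,0]]]' >/dev/null
python3 d.py 431.5 298.5 95 -0.03
```

```text
t 19.6 pos [518.3 -87.2  22.6] rpy [ 3.142 -0.    -0.082] | shift now [ 0.2 -0.2  0.6] after turn [ 0.2 -0.2  0.6] turn [ 0. -0.  0.] w 27.2 g 60 F [-0.6 -0.  -3.1]
t 20.6 pos [517.5 -87.3  95.8] rpy [-3.141e+00  2.000e-03 -3.300e-02] | shift now [ -98.5 -382.8    1.1] after turn [ -97.5 -383.     0.8] turn [-0.001  0.002 -0.003] w 55.8 g 0 F [ 0.4  0.9 -0. ]
```

```bash
python3 -m handwheel '[[[0.35,-10.9,-42.6,0,0,0,0],[0.35,-10.9,-42.6,0,0,0,0],[0.35,-10.9,-42.6,0,0,0,0],[0.35,-10.9,-42.6,0,0,0,0],[0.35,-10.9,-42.6,0,0,0,0]]]' >/dev/null
python3 -m handwheel '[[[0.35,-10.9,-42.6,0,0,0,0],[0.35,-10.9,-42.6,0,0,0,0],[0.35,-10.9,-42.6,0,0,0,0],[0.35,-10.9,-42.6,0,0,0,0],[0.35,0,0,10,0,0,0]]]' >/dev/null
python3 -m handwheel '[[[0.35,0,0,0,0,0,0],[0.35,0,0,0,0,0,0],[0.35,0,0,0,0,0,0],[0.35,0,0,0,0,0,0],[0.35,0,0,0,0,0,0]]]' >/dev/null
python3 d.py 431.5 298.5 11 -0.03;  python3 - <<'E'
from h import *
p=snap('scene'); t=snap('top'); a=[]
for u,v in((185,280),(290,150)):
    a.append(cv2.resize(p['img'][v-50:v+50,u-50:u+50],(400,400),interpolation=cv2.INTER_CUBIC))
cv2.imwrite('pics/n5.png',cv2.cvtColor(np.hstack(a),cv2.COLOR_RGB2BGR))
im=cv2.cvtColor(cv2.imread('pics/top1.png'),cv2.COLOR_BGR2RGB)[190:236,155:200].astype(int)
m=((im[...,0]-im[...,1]>90)).astype(np.uint8); bl=((im.min(2)>100)).astype(np.uint8)
c=[]
for q,z in((m,.03),(bl,.016)):
    ys,xs=np.nonzero(q); w=px2w(t,np.c_[xs+155,ys+190],z)[:,:2]*1000; print(len(w),w.mean(0).round(1)); c.append(w.mean(0))
    print(np.round(cv2.minAreaRect(w.astype(np.float32)),1) if 0 else cv2.minAreaRect(w.astype(np.float32)))
d=c[1]-c[0]; print('yaw',np.arctan2(d[1],d[0]))
E
```

```text
t 22.1 pos [432.6 298.4  87.1] rpy [-3.141 -0.    -0.033] | shift now [-1.1 -0.  76.1] after turn [-1.1 -0.1 76.1] turn [-0.    -0.    -0.003] w 55.8 g 0 F [ 0.5  0.6 -1. ]
168 [430.7 296.2]
((430.6532897949219, 296.4297790527344), (26.280067443847656, 57.36530303955078), 87.07027435302734)
93 [463.9 295.2]
((439.55548095703125, 285.1962890625), (120.31843566894531, 121.28531646728516), 82.36793518066406)
yaw -0.030625786647144288
```

View pics/n5.png

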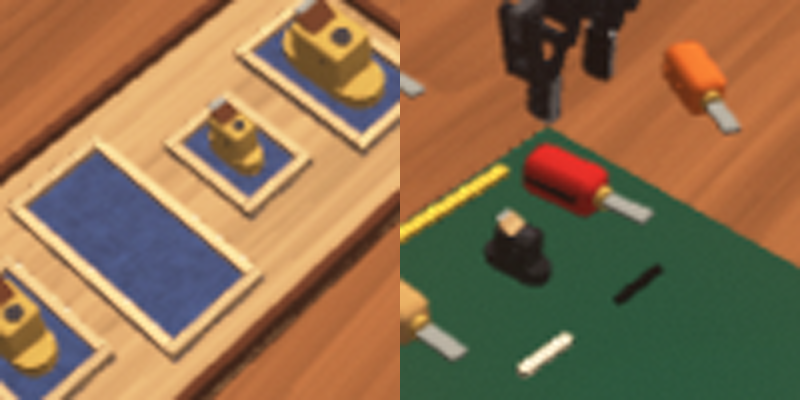

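The large plane lies in its recess. The red chisel, at crop pixel (565,180), is under the gripper and clear of the iron plane.

```bash
python3 -m handwheel '[[[0.35,-1,0,25,0,0,0.007],[0.35,0,0,30,0,0,0],[0.35,0,0,14,0,0,0],[0.35,0,0,7,0,0,0],[0.35,0,0,0,0,0,0]]]' >/dev/null
python3 d.py 431.5 298.5 11 -0.04
python3 -m handwheel '[[[1,0,0,0,0,0,0],[1,0,0,0,0,0,0],[1,0,0,0,0,0,0],[1,0,0,0,0,0,0],[1,0,0,0,0,0,0]]]' 60 >/dev/null
python3 d.py 431.5 298.5 11 -0.04
python3 -m handwheel '[[[1,0,0,-5,0,0,0],[1,0,0,-15,0,0,0],[1,0,0,-25,0,0,0],[1,0,0,-30,0,0,0],[1,0,0,0,0,0,0]]]' >/dev/null
python3 d.py 488.6 -235.5 95 -0.082
```

```text
t 22.6 pos [431.2 298.9  10.6] rpy [ 3.141e+00  1.000e-03 -3.900e-02] | shift now [ 0.3  0.4 -0.4] after turn [ 0.3  0.4 -0.4] turn [0.    0.001 0.001] w 55.4 g 0 F [-0.2 -0.3  0.8]
t 23.1 pos [431.9 299.4  12.2] rpy [-3.14e+00 -2.00e-03 -3.90e-02] | shift now [-0.4  0.9  1.2] after turn [-0.4  0.9  1.2] turn [-0.001 -0.002  0.001] w 28.8 g 60 F [-0.5 -0.6  6.5]
t 23.6 pos [432.9 299.8  90.2] rpy [-3.139 -0.005 -0.039] | shift now [ 76.7 532.7  -6. ] after turn [ 99.4 529.   -4.8] turn [-0.003 -0.005  0.043] w 28.6 g 59 F [ 0.2  0.8 -1.7]
```

```bash
python3 -m handwheel '[[[1,0,0,-10,0,0,0.043],[1,7.65,40.7,0,0,0,0],[1,7.65,40.7,0,0,0,0],[1,7.65,40.7,0,0,0,0],[1,7.65,40.7,0,0,0,0]]]' >/dev/null
python3 -m handwheel '[[[1,7.65,40.7,0,0,0,0],[1,7.65,40.7,0,0,0,0],[1,7.65,40.7,0,0,0,0],[1,7.65,40.7,0,0,0,0],[1,7.65,40.7,0,0,0,0]]]' >/dev/null
python3 -m handwheel '[[[1,7.65,40.7,0,0,0,0],[1,7.65,40.7,0,0,0,0],[1,7.65,40.7,0,0,0,0],[1,7.65,40.7,0,0,0,0],[1,0,0,0,0,0,0]]]' >/dev/null
python3 -m handwheel '[[[1,0,0,0,0,0,0],[1,0,0,0,0,0,0],[1,0,0,0,0,0,0],[1,0,0,0,0,0,0],[1,0,0,0,0,0,0]]]' >/dev/null
python3 d.py 488.6 -235.5 22.5 -0.082;  python3 - <<'E'
from h import *
p=snap('scene'); a=[]
for u,v in((185,270),(175,290)):
    a.append(cv2.resize(p['img'][v-60:v+60,u-60:u+60],(600,600),interpolation=cv2.INTER_CUBIC))
cv2.imwrite('pics/n6.png',cv2.cvtColor(a[0],cv2.COLOR_RGB2BGR))
E
```

```text
t 25.6 pos [ 487. -236.   96.] rpy [ 3.142 -0.    -0.081] | shift now [ 1.5 -0.6 73.5] after turn [ 1.6 -0.6 73.5] turn [ 0.    -0.     0.001] w 28.6 g 60 F [-0.1 -0.1 -0.3]
```

View pics/n6.png

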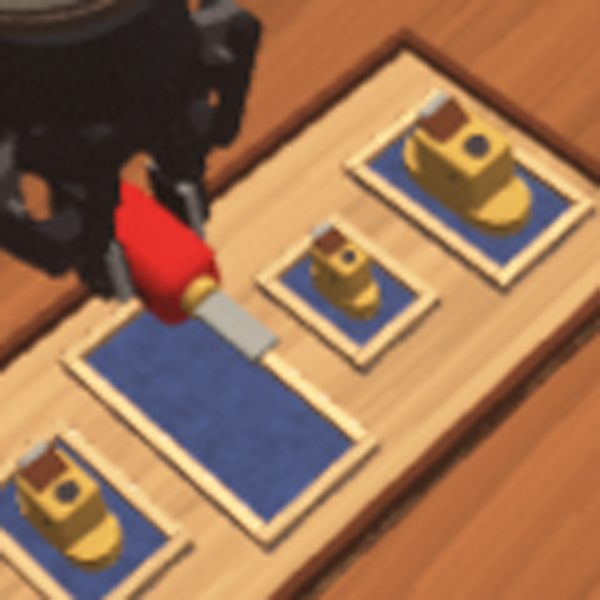

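The chisel is level and in line with the longest recess.

```bash
python3 -m handwheel '[[[1,1.5,-0.6,28,0,0,0],[1,0,0,25,0,0,0],[1,0,0,13,0,0,0],[1,0,0,8,0,0,0],[1,0,0,0,0,0,0]]]' >/dev/null
python3 d.py 488.6 -235.5 22 -0.082
python3 -m handwheel '[[[0.6,0,0,0,0,0,0],[0.5,0,0,0,0,0,0],[0.47,0,0,0,0,0,0],[0.47,0,0,-15,0,0,0],[0.47,0,0,-45,0,0,0]]]' >/dev/null
python3 -m handwheel '[[[0.4,0,0,-45,0,0,0],[0.4,0,-45,-20,0,0,0],[0.4,0,-45,0,0,0,0],[0.4,0,-45,0,0,0,0],[0.4,0,-45,0,0,0,0]]]' >/dev/null
python3 -m handwheel '[[[0.4,0,-45,0,0,0,0],[0.4,0,-45,0,0,0,0],[0.4,0,-45,0,0,0,0],[0.4,0,-45,0,0,0,0],[0.4,0,-45,0,0,0,0]]]' >/dev/null
python3 -m handwheel '[[[0.4,0,-45,0,0,0,0],[0.4,0,-45,0,0,0,0],[0.4,0,0,0,0,0,0],[0.4,0,0,0,0,0,0],[0.4,0,0,0,0,0,0]]]' >/dev/null
python3 d.py 488.6 -235.5 22 -0.082
python3 - <<'E'
from h import *
a=[]
for n,u,v in(('top',345,195),('scene',180,280)):
    p=snap(n); a.append(cv2.resize(p['img'][v-65:v+65,u-65:u+65],(400,400),interpolation=cv2.INTER_CUBIC))
    if n=='scene': 
        a.append(cv2.resize(p['img'][80:250,180:420],(400,283)))
b=np.hstack(a[:2]); c=np.zeros((200,800,3),np.uint8); c[:,:]=np.pad(a[2][:200],((0,0),(0,400),(0,0)))
cv2.imwrite('pics/n7.png',cv2.cvtColor(np.vstack([b,c]),cv2.COLOR_RGB2BGR))
E
```

```text
t 26.2 pos [ 488.7 -236.    22.1] rpy [-3.141 -0.    -0.082] | shift now [-0.2 -0.5  0.1] after turn [-0.2 -0.5  0.1] turn [-0. -0. -0.] w 28.9 g 62 F [-0.6  0.3 -1.3]
t 28.2 pos [529.1 256.6 146.9] rpy [ 3.141  0.    -0.083] | shift now [2.000e-01 4.937e+02 1.250e+02] after turn [ -0.  493.8 124.9] turn [ 0.     0.    -0.001] w 51.1 g 0 F [-0.5 -0.2  1.3]
```

View pics/n7.png

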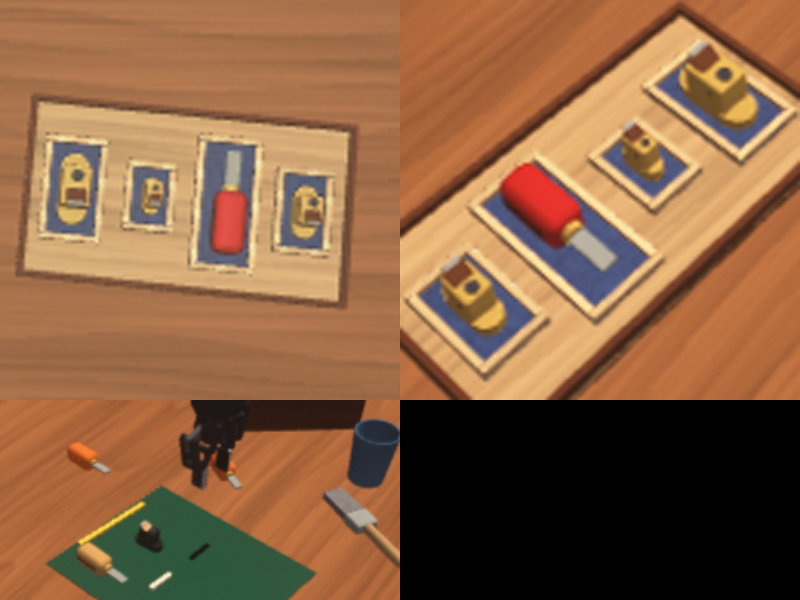

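The picture shows all four items flat and lengthwise inside their own recesses: top-crop pixels (73,190), (152,195), (229,205) and (307,212). The iron plane and the wooden-handled chisel are still on the mat, and the gripper is clear.

```bash
python3 -c "
from station import manip; print(manip.sign_off())"
```

```text
the job is handed in; nothing more can be done
None
```

I put the three brass planes and the red chisel away, each flat and lengthwise in its own recess, left the iron plane and wooden-handled chisel on the mat, and handed the job in at about 28 s.

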